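Index the chapati board to its next stop

TASK

Turn the chapati board on by one stop, counter-clockwise seen from above: pull up the knob of its spring index plunger, bring the board round by the knob, and let the pin drop into the very next hole so that the board is locked there. Feel for the hole gently: do not jam the pin hard against the index ring (keep it under 25 N), keep the egg ring lying on the middle of the board, and leave the other kitchen things where they are.

Things in the scene. Friction and masses are not known exactly. Their poses are not given: they have to be found in the camera images.
- knob (a point): pull knob of the spring index plunger: upright black round-ended cylinder, orange band near its top, 24 mm across, 48 mm tall, its foot 4 mm above the board while the plunger is down. The point is on its axis, 27 mm above its foot, a good height to grip it from above. It stands 110 mm from the board's turning axis and goes round with the board; nothing else on the board is within 25 mm of it
- board_centre (a point): centre of the board's top face, on its upright turning axis. The board is a round polished wooden chapati board, 300 mm across, 22 mm thick, its top 52 mm above the counter, turning on a low aluminium base that is fixed to the counter
- board (a joint): turning angle of the board, rad: 0 at the present stop, growing counter-clockwise from above. Turns with light friction (1.5 N at the knob) and stays where left. The next stop hole is somewhere from 0.85 to 1.15 rad: adjustable, different every time, hidden under the board, so it must be felt. The hole after it is 0.6 rad further. Between holes the index ring is smooth
- plunger (a joint): lift of the plunger knob, m: 0 when the pin is fully down in a hole, upper stop at 0.020. It moves straight up; its spring (and weight) pull it down with about 7 N when down, 10 N at 12 mm lift. The pin is clear of its hole from 12 mm lift
- pin_tip (a point): lower end of the plunger's pin, round-ended, 10 mm thick, going down through the board into the fixed index ring, unseen. Holes are 14 mm wide (2 mm play each way). Let go between holes, it rides on the ring at 12 mm lift with about 1.5 N more drag, and sinks by itself within 0.2 s of coming over a hole (damped: letting go anywhere is safe); the board then stops hard after up to 4 mm of play
- egg_ring_mid (a point): bystander: centre of a steel egg ring, 90 mm across, 22 mm tall, lying loose near the middle of the board; it rides round with it
- jar_mid (a point): bystander on the counter: white ceramic jar with a cork lid, 100 mm across, 132 mm tall; a point near its middle
- rolling_pin_mid (a point): bystander on the counter: hollow aluminium rolling pin lying on the counter, 42 mm across, 340 mm long; a point near its middle
- whisk_mid (a point): bystander on the counter: red silicone whisk lying down, about 270 mm long; a point near its middle
- bowl_mid (a point): bystander on the counter: small steel bowl, 150 mm across, 60 mm tall; a point near its middle
- spice_tin_mid (a point): bystander on the counter: brass-coloured spice tin, 60 mm across, 85 mm tall; a point near its middle
- spatula_mid (a point): bystander on the counter: kitchen spatula lying down; a point near its middle
Things that resemble listed ones, but are neither listed nor needed, are in the scene too. Of the things that look like the part that bears egg_ring_mid, the largest one is meant.

How it is judged:
On the way, in this order (a step that is already met when the one before it is completed fails the run):
1. the plunger is pulled up at least 12 mm, out of its hole, the board still at its first stop (value of joint plunger above 0.012 m and value of joint board below 0.12 rad), for 0.05 s.
2. the board is brought round counter-clockwise, past 0.4 rad (value of joint board above 0.4 rad), for 0.05 s.
At the end, for the whole second after the job is handed in: The plunger is fully down (lift under 3 mm) in the very next hole, so the board is locked between 0.75 and 1.3 rad and at rest, with the egg ring still lying on the board, its centre within 45 mm of the board's centre (value of joint plunger below 0.003 m and value of joint board between 0.75 and 1.3 rad and velocity of joint board between -0.05 and 0.05 rad/s and distance between egg_ring_mid and board_centre below 0.045 m); the robot touches nothing.
It fails at once if the pin is jammed against the index ring with more than 25 N (contact force between plunger_c0 and anything else above 25 N).
It fails at once if the egg ring slides more than 45 mm from the board's centre, or is lifted or tipped off the board (distance between egg_ring_mid and board_centre above 0.045 m or angle between egg_ring_mid's own z axis and vertical above 0.35 rad).
It fails at once if another kitchen thing is moved by more than 30 mm (distance of any of jar_mid, rolling_pin_mid, whisk_mid, bowl_mid, spice_tin_mid, spatula_mid from where it was at the start of the episode above 0.03 m).
It also fails if it takes over 54 s, if anything falls off the work surface, if the arm or the gripper's body presses on something with over 40 N, if the wrist force passes 120 N, or if a joint passes its speed limit or range.

ROBOT

A 6-joint arm with a two-finger parallel gripper is mounted at the origin on the work surface. World frame = base frame: x ahead of the robot, y to its left, z up, the work surface at z = 0. Lengths are in m, angles in rad, forces in N, time in s.
With the tool pointing down it reaches from about 0.375 to 0.975 m from the base axis. Payload 3.8 kg.
Tool frame: the origin (TCP) lies at the very end of the fingers, on their centre line; the grasp point (between the pads) lies 19 mm behind it; z points along the fingers, y is the direction in which the jaws open and shut (so a half turn about z gives the same grasp; the last joint's range is limited). The gripper opens to 85 mm and grips with 20 to 120 N. Pads are 22 mm wide; open, the fingers measure 114 mm over their backs; the gripper's body (76 mm by 85 mm) begins 54 mm behind the grasp point. The pads swing forward as they close: fully open they stand 13 mm farther back than shut.
Start: joints at [-1.2, 0.264, 1.604, -0, 1.274, -0.037], TCP at [0.268, -0.62, 0.231] pointing down, gripper open.
Joint ranges: [-2.63, 2.63], [-0.94, 2.18], [0.31, 2.57], [-1.31, 4.45], [0, 2.66], [-2.55, 2.55]. Speed limits (rad/s): [2.57, 2.57, 3.14, 3.14, 3.14, 3.14].

INTERFACE

Orientations are given as a rotation vector (axis times angle).
In Python, from workcell import bot gives the robot as it stands.
- The arm moves only by the tool jog_arm, never from a script. Its argument "plan" is a list of rows, each an object of numbers: "claw": the closure, from 0 (fully open) to 1 (shut); "x", "y", "z": the shift along the tool's x, y, z in m; "turn": the turn about the tool's z in degrees. In form: [{"claw": .., "x": .., "y": .., "z": .., "turn": ..}, ...]. A call has 1 to 10 rows; each row shifts and turns the commanded pose from where the row before left it, along the tool's axes as they then stand; what a row does not reach is not made up. A row lasts 1/8 s, in which the tool goes at most 62.5 mm and 10.7 degrees, less where a joint would pass 70% of its speed; a pose out of reach is approached as far as the arm can. A call is refused whole if a number of a shift passes 0.0625 or a number of a turn 10.7, either way. A call with a gripper value outside its range is refused whole. The fingers move at their own pace and stop on an object; "newtons" is the grip in N (left out, the last holds). Time passes only in rows, so rows that do not move let the fingers close. It gives the time, the measured TCP pose, the force and the opening at its end, in the units of the state.
- bot.read_state(): the state, without advancing time (a new reading comes with each control period).
- bot.read_camera(name): name is "scene" or "top" or "wrist"; returns the picture (420x560x3 uint8, red, green, blue); there is no depth.
- bot.camera_params(name): a dict with "fx", "fy", "cx", "cy" (pixels), "world_to_cam" (4x4, takes a point from world to camera coordinates). Camera axes: x right, y up, looking along -z (the intrinsics and any distortion apply to the point x, -y, -z); pixel columns grow to the right and rows downward; lengths in m; the calibration is good to about 2 mm. A picture is of the moment at which its call begins: read the wrist's pose just before it. camera_params takes no time and is no camera call; for the wrist camera it gives the pose at the moment of the call.
- bot.finish_job(): hands the job in, once; it reports no verdict.
The state is a dict: "time": time; "q": joint angles; "joint_vel": joint speeds; "joint_torque": joint torques, N m; "tool_pos": TCP position; "tcp_rot": TCP orientation; "wrist_force": force on the tool from outside, world axes, zero at the start; "torque": the same for the moment, N m; "width": opening from 0.0 (shut) to 1.0 (fully open).
Only numpy, scipy, OpenCV 4.12 (cv2) and the standard library are available. Lean on these libraries where they do the work, as an engineer would, in place of code of your own. Each camera call takes 0.05 s, during which the arm holds its last target. There are 200 camera calls.

## Working session

There is one attempt and no reset: what is moved stays moved. The work goes in short steps, Python scripts to look and compute and a tool call to move; the robot and the scene stay as the last step left them, time stands still between calls to the robot, and variables do not carry over. Pictures are saved under pics/ and viewed, about 8 in all and at most 12, crops included, and the job is handed in when it is done.

Besides the shell and the picture viewer there is one more tool, called after ">>>" by a JSON object that holds its "name" and its "arguments". jog_arm: Moves the arm, as the interface text tells. Its arguments: {"type":"object","properties":{"plan":{"type":"array","items":{"type":"object","properties":{"claw":{"type":"number"},"x":{"type":"number"},"y":{"type":"number"},"z":{"type":"number"},"turn":{"type":"number"}}}},"newtons":{"type":"number"}},"required":["plan"]}

```bash
mkdir -p pics; python3 - <<'E'
from workcell import bot
import cv2,numpy as np
s=bot.read_state();print(s)
for n in("scene","top"):
    im=bot.read_camera(n);cv2.imwrite(f"pics/{n}0.png",im[:,:,::-1]);p=bot.camera_params(n);print(n,p)
E
```

```text
{'time': 0.0, 'q': array([-1.19986466e+00,  2.64768787e-01,  1.60536571e+00,  1.77152338e-06,
        1.27367920e+00, -3.69048403e-02]), 'joint_vel': array([ 0.00077146, -0.00129684, -0.00074931,  0.00178892, -0.00109   ,
       -0.00216114]), 'joint_torque': array([ 1.38074720e-03, -5.15103471e+01, -3.67312825e+01, -1.22977403e-04,
        1.28160033e-02,  3.08977940e-05]), 'tool_pos': array([ 0.26745612, -0.61896778,  0.22995595]), 'tcp_rot': array([-3.07435588e+00, -6.35753090e-01,  5.76945412e-04]), 'wrist_force': array([ 0.08224887, -0.00860356,  0.96751479]), 'torque': array([ 0.05888309, -0.00773406, -0.01501616]), 'width': 1.0010382784096075}
scene {'fx': 500.06716356871846, 'fy': 500.06716356871846, 'cx': 282.34715447207526, 'cy': 214.31163003941506, 'world_to_cam': array([[-0.59794732,  0.8014955 ,  0.00799793,  0.32327177],
       [-0.5867986 , -0.44452859,  0.67680258,  0.25094599],
       [ 0.54600953,  0.39999912,  0.73612112, -1.60469375],
       [ 0.        ,  0.        ,  0.        ,  1.        ]])}
top {'fx': 442.7847142070046, 'fy': 442.7847142070046, 'cx': 280.9589785054178, 'cy': 206.76819973775585, 'world_to_cam': array([[-0.00324854, -0.99984898,  0.01707258, -0.01064668],
       [ 0.99410534, -0.00137876,  0.10840977, -0.53722024],
       [-0.10836986,  0.01732412,  0.99395968, -1.24871784],
       [ 0.        ,  0.        ,  0.        ,  1.        ]])}
```

View pics/top0.png

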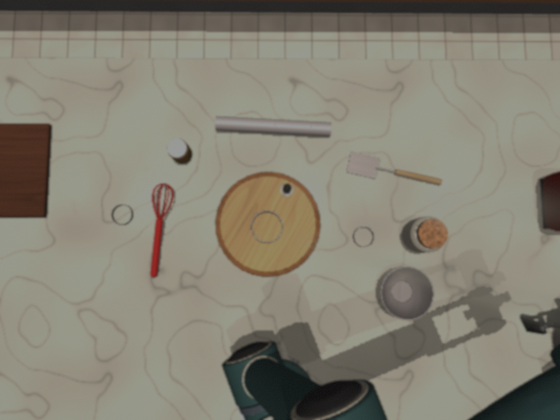

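View pics/scene0.png

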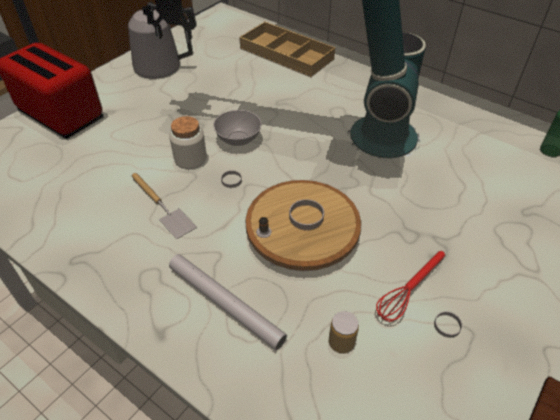

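The top view shows the board around (268,223), the knob at (287,188) and the egg ring at (267,227). In the scene view the knob is at (264,226).

```bash
cat >h.py <<'E'
import cv2,numpy as np
from workcell import bot
def ray(p,uv):
    M=p["world_to_cam"];R=M[:3,:3];o=-R.T@M[:3,3]
    d=R.T@np.array([(uv[0]-p["cx"])/p["fx"],-(uv[1]-p["cy"])/p["fy"],-1]);return o,d/np.linalg.norm(d)
def onz(p,uv,z):
    o,d=ray(p,uv);return o+d*(z-o[2])/d[2]
def cross(r1,r2):
    A=np.stack([r1[1],-r2[1]],1);t=np.linalg.lstsq(A,r2[0]-r1[0],rcond=None)[0]
    a=r1[0]+t[0]*r1[1];b=r2[0]+t[1]*r2[1];return (a+b)/2,np.linalg.norm(a-b)
def blob(m,near):
    n,l,st,c=cv2.connectedComponentsWithStats(m.astype(np.uint8))
    i=1+np.argmin(np.linalg.norm(c[1:]-near,axis=1)+1e3*(st[1:,4]<15));return c[i],st[i]
E
python3 - <<'E'
from h import *
pt,ps=bot.camera_params("top"),bot.camera_params("scene")
t=cv2.imread("pics/top0.png");s=cv2.imread("pics/scene0.png")
h=cv2.cvtColor(t,cv2.COLOR_BGR2HSV)
m=cv2.inRange(h,(8,80,60),(28,255,255));m=cv2.morphologyEx(m,cv2.MORPH_CLOSE,np.ones((5,5)))
cs=[c for c in cv2.findContours(m,0,2)[0] if cv2.pointPolygonTest(c,(268,223),False)>0]
e=cv2.fitEllipse(max(cs,key=cv2.contourArea));print(e,onz(pt,e[0],.045), e[1][0]/2/442*1.2)
kt,a=blob(t.max(2)<70,(287,188));ks,b=blob(s.max(2)<60,(264,226));print(kt,a,ks,b)
print(cross(ray(pt,kt),ray(ps,ks)),onz(pt,kt,.095))
print("ring",onz(pt,(267,227),.063))
E
```

```text
((267.4287109375, 223.89315795898438), (103.07527160644531, 103.61373901367188), 33.715389251708984) [0.48666095 0.0269326  0.045     ] 0.13992118317617008
[286.48837209 188.34883721] [284 185   7   8  43] [263.37078652 224.91011236] [260 218   8  15  89]
(array([ 0.58363126, -0.02691817,  0.07869143]), np.float64(0.0007209890253660323)) [ 0.58096502 -0.02612241  0.095     ]
ring [0.47670507 0.02789016 0.063     ]
```

>>> {"name": "jog_arm", "arguments": {"plan": [{"claw":0,"turn":10.5},{"claw":0,"turn":10.5},{"claw":0,"turn":10.5},{"claw":0,"turn":10.5},{"claw":0,"turn":10.5},{"claw":0,"y":-0.05},{"claw":0,"y":-0.05},{"claw":0,"y":-0.05},{"claw":0,"y":-0.05},{"claw":0,"y":-0.05}], "newtons": 50}}

```text
schema error: expected keys claw, x, y, z, turn
```

>>> {"name": "jog_arm", "arguments": {"plan": [{"claw":0,"y":-0.05},{"claw":0,"y":-0.05},{"claw":0,"y":-0.05},{"claw":0,"y":-0.05},{"claw":0,"y":-0.05},{"claw":0,"y":-0.05},{"claw":0,"y":-0.05},{"claw":0,"y":-0.05},{"claw":0,"y":-0.02,"x":-0.014},{"claw":0}]}}

```text
schema error: expected keys claw, x, y, z, turn
```

```bash
cat >>h.py <<'E'
from scipy.spatial.transform import Rotation as Ro
def st():
    s=bot.read_state();R=Ro.from_rotvec(s["tcp_rot"]).as_matrix()
    print("t",round(s["time"],2),"p",s["tool_pos"].round(4),"xdir",np.arctan2(R[1,0],R[0,0]).round(3),"tilt",R[2,2].round(4),"F",s["wrist_force"].round(2),"w",round(s["width"],3),"q",s["q"].round(2))
    return s["tool_pos"],R
E
python3 - <<'E'
from h import *
p,R=st();pw=bot.camera_params("wrist");im=bot.read_camera("wrist")
cv2.imwrite("pics/w0.png",im[:,:,::-1])
M=pw["world_to_cam"]
for P in([.5836,-.0269,.083],[.4867,.0269,.052]):
    c=M[:3,:3]@P+M[:3,3];print(pw["cx"]+pw["fx"]*c[0]/-c[2],pw["cy"]-pw["fy"]*c[1]/-c[2])
print("tool delta",R.T@(np.array([.5836,-.0269,.064])-p))
E
```

```text
t 0.1 p [ 0.2675 -0.619   0.2301] xdir 0.408 tilt -1.0 F [ 0.45  0.31 -0.41] w 1.0 q [-1.2   0.26  1.61  0.    1.27 -0.04]
-614.9155923599677 -890.6310649385517
-525.8175595092637 -520.7311380704069
tool delta [ 0.5250145  -0.41782645  0.16698041]
```

View pics/w0.png

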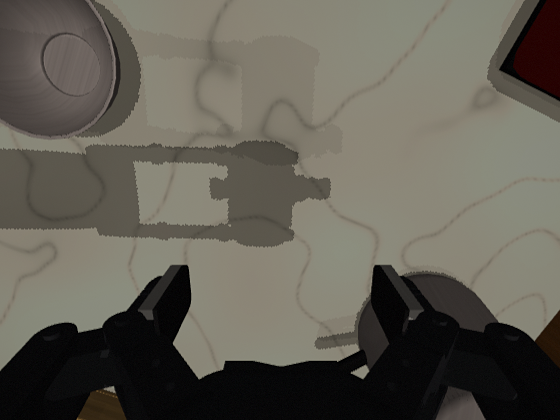

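The moves were refused because every row needs all five keys, so the arm is still at its start. The picture shows only the start pose, with the fingers near columns 170 and 390. I'll send the moves again with full rows.

>>> {"name": "jog_arm", "arguments": {"plan": [{"claw":0,"x":0,"y":0,"z":0,"turn":10.5},{"claw":0,"x":0,"y":0,"z":0,"turn":10.5},{"claw":0,"x":0,"y":0,"z":0,"turn":10.5},{"claw":0,"x":0,"y":0,"z":0,"turn":10.5},{"claw":0,"x":0,"y":0,"z":0,"turn":10.5},{"claw":0,"x":0,"y":-0.05,"z":0,"turn":0},{"claw":0,"x":0,"y":-0.05,"z":0,"turn":0},{"claw":0,"x":0,"y":-0.05,"z":0,"turn":0},{"claw":0,"x":0,"y":-0.05,"z":0,"turn":0},{"claw":0,"x":0,"y":-0.05,"z":0,"turn":0}], "newtons": 50}}

```text
time: 1.4
tool_pos: [0.3898, -0.3997, 0.231]
tcp_rot: [-3.04, 0.79, 0.0]
wrist_force: [0.8, -0.2, -0.8]
width: 1.0
```

>>> {"name": "jog_arm", "arguments": {"plan": [{"claw":0,"x":0,"y":-0.05,"z":0,"turn":0},{"claw":0,"x":0,"y":-0.05,"z":0,"turn":0},{"claw":0,"x":0,"y":-0.05,"z":0,"turn":0},{"claw":0,"x":0,"y":-0.05,"z":0,"turn":0},{"claw":0,"x":0,"y":-0.05,"z":0,"turn":0},{"claw":0,"x":0,"y":-0.05,"z":0,"turn":0},{"claw":0,"x":0,"y":-0.05,"z":0,"turn":0},{"claw":0,"x":0,"y":-0.05,"z":0,"turn":0},{"claw":0,"x":-0.014,"y":-0.02,"z":0,"turn":0},{"claw":0,"x":0,"y":0,"z":0,"turn":0}]}}

```text
time: 2.65
tool_pos: [0.5814, -0.0259, 0.2307]
tcp_rot: [3.042, -0.786, -0.002]
wrist_force: [0.9, -0.3, 0.1]
width: 1.005
```

```bash
python3 - <<'E'
from h import *
p,R=st();pw=bot.camera_params("wrist");im=bot.read_camera("wrist")
cv2.imwrite("pics/w1.png",im[:,:,::-1])
M=pw["world_to_cam"]
for P in([.5836,-.0269,.083],[.5836,-.0269,.104],[.4867,.0269,.052]):
    c=M[:3,:3]@P+M[:3,3];print(pw["cx"]+pw["fx"]*c[0]/-c[2],pw["cy"]-pw["fy"]*c[1]/-c[2])
print("tool delta",R.T@(np.array([.5836,-.0269,.064])-p))
E
```

```text
t 2.65 p [ 0.5814 -0.0259  0.2307] xdir -0.505 tilt -1.0 F [ 0.88 -0.34  0.12] w 1.005 q [-0.09  0.09  1.81  0.    1.24  1.99]
281.51174589830515 194.18076930007817
281.59245926852543 199.95960108226072
281.2676519995595 280.16730967682633
tool delta [ 0.00259558 -0.00022378  0.16671596]
```

View pics/w1.png

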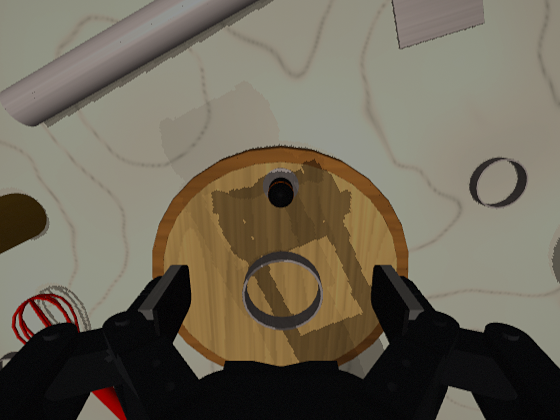

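The knob shows at (281,193), within a few pixels of where my position projects. Next I descend and close on it.

>>> {"name": "jog_arm", "arguments": {"plan": [{"claw":0,"x":0.0025,"y":0,"z":0.04,"turn":0},{"claw":0,"x":0,"y":0,"z":0.04,"turn":0},{"claw":0,"x":0,"y":0,"z":0.04,"turn":0},{"claw":0,"x":0,"y":0,"z":0.03,"turn":0},{"claw":0,"x":0,"y":0,"z":0.016,"turn":0},{"claw":0,"x":0,"y":0,"z":0,"turn":0}]}}

```text
time: 3.45
tool_pos: [0.5828, -0.0296, 0.0642]
tcp_rot: [3.04, -0.792, -0.004]
wrist_force: [0.6, -0.6, 0.7]
width: 0.995
```

>>> {"name": "jog_arm", "arguments": {"plan": [{"claw":1,"x":0,"y":0,"z":0,"turn":0},{"claw":1,"x":0,"y":0,"z":0,"turn":0},{"claw":1,"x":0,"y":0,"z":0,"turn":0},{"claw":1,"x":0,"y":0,"z":0,"turn":0},{"claw":1,"x":0,"y":0,"z":0,"turn":0},{"claw":1,"x":0,"y":0,"z":0,"turn":0},{"claw":1,"x":0,"y":0,"z":0,"turn":0},{"claw":1,"x":0,"y":0,"z":0,"turn":0}], "newtons": 50}}

```text
time: 4.45
tool_pos: [0.5847, -0.0287, 0.0665]
tcp_rot: [-3.04, 0.79, -0.003]
wrist_force: [-0.7, 1.6, 4.6]
width: 0.261
```

```bash
python3 - <<'E'
from h import *
st()
E
```

```text
t 4.45 p [ 0.5847 -0.0287  0.0665] xdir -0.509 tilt -1.0 F [-0.67  1.56  4.58] w 0.261 q [-0.09  0.25  1.95  0.    0.94  1.99]
```

>>> {"name": "jog_arm", "arguments": {"plan": [{"claw":1,"x":0,"y":0,"z":-0.004,"turn":0},{"claw":1,"x":0,"y":0,"z":-0.004,"turn":0},{"claw":1,"x":0,"y":0,"z":-0.004,"turn":0},{"claw":1,"x":0,"y":0,"z":-0.004,"turn":0},{"claw":1,"x":0,"y":0,"z":-0.001,"turn":0},{"claw":1,"x":0,"y":0,"z":0,"turn":0},{"claw":1,"x":0,"y":0,"z":0,"turn":0}]}}

```text
time: 5.32
tool_pos: [0.5843, -0.029, 0.0807]
tcp_rot: [-3.04, 0.791, -0.002]
wrist_force: [6.4, -0.9, -10.1]
width: 0.268
```

```bash
python3 - <<'E'
from h import *
st()
E
```

```text
t 5.33 p [ 0.5843 -0.029   0.0807] xdir -0.509 tilt -1.0 F [  6.36  -0.92 -10.08] w 0.268 q [-0.09  0.23  1.94 -0.    0.97  1.99]
```

>>> {"name": "jog_arm", "arguments": {"plan": [{"claw":1,"x":0,"y":0,"z":-0.002,"turn":0},{"claw":1,"x":0,"y":0,"z":0,"turn":0},{"claw":1,"x":-0.0001,"y":-0.0044,"z":0,"turn":-2.3},{"claw":1,"x":-0.0004,"y":-0.0088,"z":0,"turn":-4.6},{"claw":1,"x":-0.0004,"y":-0.0088,"z":0,"turn":-4.6},{"claw":1,"x":-0.0001,"y":-0.0044,"z":0,"turn":-2.3},{"claw":1,"x":0,"y":0,"z":0,"turn":0},{"claw":1,"x":0,"y":0,"z":0,"turn":0}]}}

```text
time: 6.32
tool_pos: [0.5948, -0.0044, 0.0826]
tcp_rot: [-3.113, 0.419, -0.003]
wrist_force: [7.9, -0.4, -11.8]
width: 0.263
```

```bash
cat >>h.py <<'E'
def arc():
    p,R=st();v=p[:2]-[.4867,.0269];print("r",np.hypot(*v).round(4),"ang",(np.arctan2(v[1],v[0])+.512).round(3),"Ftool",(R.T@bot.read_state()["wrist_force"]).round(2));return p,R
E
python3 - <<'E'
from h import *
arc()
E
```

```text
t 6.33 p [ 0.5948 -0.0044  0.0826] xdir -0.268 tilt -1.0 F [  7.94  -0.39 -11.78] w 0.263 q [-0.05  0.25  1.92 -0.    0.97  1.79]
r 0.1125 ang 0.23 Ftool [ 7.74 -1.72 11.79]
```

>>> {"name": "jog_arm", "arguments": {"plan": [{"claw":1,"x":0.0009,"y":-0.0044,"z":0,"turn":-2.3},{"claw":1,"x":-0.0003,"y":-0.0088,"z":0,"turn":-4.6},{"claw":1,"x":-0.0003,"y":-0.0088,"z":0,"turn":-4.6},{"claw":1,"x":-0.0003,"y":-0.0088,"z":0,"turn":-4.6},{"claw":1,"x":-0.0003,"y":-0.0088,"z":0,"turn":-4.6},{"claw":1,"x":-0.0003,"y":-0.0088,"z":0,"turn":-4.6},{"claw":1,"x":-0.0001,"y":-0.0044,"z":0,"turn":-2.3},{"claw":1,"x":0,"y":0,"z":0,"turn":0},{"claw":1,"x":0,"y":0,"z":0,"turn":0}]}}

```text
time: 7.45
tool_pos: [0.5969, 0.0485, 0.0824]
tcp_rot: [-3.123, -0.335, -0.002]
wrist_force: [8.1, 2.9, -11.6]
width: 0.261
```

```bash
python3 - <<'E'
from h import *
arc()
E
```

```text
t 7.45 p [0.5969 0.0485 0.0824] xdir 0.214 tilt -1.0 F [  8.09   2.86 -11.63] w 0.261 q [0.04 0.25 1.91 0.   0.98 1.39]
r 0.1123 ang 0.706 Ftool [ 8.49 -1.06 11.64]
```

>>> {"name": "jog_arm", "arguments": {"plan": [{"claw":0.65,"x":0,"y":0,"z":0,"turn":0},{"claw":0.65,"x":0,"y":0,"z":0,"turn":0},{"claw":0.65,"x":0,"y":0,"z":0,"turn":0},{"claw":0.65,"x":0,"y":0,"z":0.006,"turn":0},{"claw":0.65,"x":0,"y":0,"z":0.005,"turn":0},{"claw":0.65,"x":0,"y":0,"z":0,"turn":0},{"claw":0.65,"x":0,"y":0,"z":0,"turn":0}]}}

```text
time: 8.32
tool_pos: [0.5962, 0.0477, 0.0731]
tcp_rot: [-3.124, -0.336, 0.001]
wrist_force: [-0.1, -0.1, 0.6]
width: 0.35
```

```bash
python3 - <<'E'
from h import *
arc()
E
```

```text
t 8.32 p [0.5962 0.0477 0.0731] xdir 0.214 tilt -1.0 F [-0.08 -0.07  0.62] w 0.35 q [0.04 0.27 1.91 0.   0.96 1.39]
r 0.1115 ang 0.699 Ftool [-0.09  0.05 -0.62]
```

>>> {"name": "jog_arm", "arguments": {"plan": [{"claw":0.65,"x":0,"y":-0.0015,"z":0,"turn":-0.8},{"claw":0.65,"x":0,"y":-0.0015,"z":0,"turn":-0.8},{"claw":0.65,"x":0,"y":-0.0015,"z":0,"turn":-0.8},{"claw":0.65,"x":0,"y":-0.0015,"z":0,"turn":-0.8},{"claw":0.65,"x":0,"y":-0.0015,"z":0,"turn":-0.8},{"claw":0.65,"x":0,"y":-0.0015,"z":0,"turn":-0.8},{"claw":0.65,"x":0,"y":-0.001,"z":0,"turn":-0.5},{"claw":0.65,"x":0,"y":-0.001,"z":0,"turn":-0.5},{"claw":0.65,"x":0,"y":-0.001,"z":0,"turn":-0.5},{"claw":0.65,"x":0,"y":-0.001,"z":0,"turn":-0.5}]}}

```text
time: 9.57
tool_pos: [0.5931, 0.0603, 0.0734]
tcp_rot: [-3.098, -0.521, -0.001]
wrist_force: [2.2, -1.7, 1.1]
width: 0.352
```

```bash
python3 - <<'E'
from h import *
arc()
E
```

```text
t 9.57 p [0.5931 0.0603 0.0734] xdir 0.333 tilt -1.0 F [ 2.22 -1.74  1.15] w 0.352 q [0.06 0.26 1.92 0.   0.96 1.3 ]
r 0.1115 ang 0.817 Ftool [ 1.53  2.37 -1.15]
```

>>> {"name": "jog_arm", "arguments": {"plan": [{"claw":0.65,"x":0,"y":-0.001,"z":0,"turn":-0.5},{"claw":0.65,"x":0,"y":-0.001,"z":0,"turn":-0.5},{"claw":0.65,"x":0,"y":-0.001,"z":0,"turn":-0.5},{"claw":0.65,"x":0,"y":-0.001,"z":0,"turn":-0.5},{"claw":0.65,"x":0,"y":-0.001,"z":0,"turn":-0.5}]}}

```text
time: 10.2
tool_pos: [0.5914, 0.065, 0.0734]
tcp_rot: [3.086, 0.589, 0.001]
wrist_force: [3.3, -1.7, 1.0]
width: 0.351
```

>>> {"name": "jog_arm", "arguments": {"plan": [{"claw":0.65,"x":0,"y":-0.001,"z":0,"turn":-0.5},{"claw":0.65,"x":0,"y":-0.001,"z":0,"turn":-0.5},{"claw":0.65,"x":0,"y":-0.001,"z":0,"turn":-0.5},{"claw":0.65,"x":0,"y":-0.001,"z":0,"turn":-0.5},{"claw":0.65,"x":0,"y":-0.001,"z":0,"turn":-0.5}]}}

```text
time: 10.82
tool_pos: [0.5893, 0.0696, 0.0733]
tcp_rot: [3.072, 0.656, 0.0]
wrist_force: [3.2, -2.2, 1.1]
width: 0.347
```

>>> {"name": "jog_arm", "arguments": {"plan": [{"claw":0.65,"x":0,"y":-0.001,"z":0,"turn":-0.5},{"claw":0.65,"x":0,"y":-0.001,"z":0,"turn":-0.5},{"claw":0.65,"x":0,"y":-0.001,"z":0,"turn":-0.5},{"claw":0.65,"x":0,"y":-0.001,"z":0,"turn":-0.5},{"claw":0.65,"x":0,"y":-0.001,"z":0,"turn":-0.5}]}}

```text
time: 11.45
tool_pos: [0.587, 0.0741, 0.0732]
tcp_rot: [-3.057, -0.723, 0.0]
wrist_force: [2.6, -1.2, 1.0]
width: 0.345
```

>>> {"name": "jog_arm", "arguments": {"plan": [{"claw":0.65,"x":0,"y":-0.001,"z":0,"turn":-0.5},{"claw":0.65,"x":0,"y":-0.001,"z":0,"turn":-0.5},{"claw":0.65,"x":0,"y":-0.001,"z":0,"turn":-0.5},{"claw":0.65,"x":0,"y":-0.001,"z":0,"turn":-0.5},{"claw":0.65,"x":0,"y":-0.001,"z":0,"turn":-0.5}]}}

```text
time: 12.08
tool_pos: [0.5848, 0.0785, 0.0733]
tcp_rot: [-3.041, -0.789, -0.0]
wrist_force: [2.2, -2.6, -0.0]
width: 0.351
```

>>> {"name": "jog_arm", "arguments": {"plan": [{"claw":0.65,"x":0,"y":-0.001,"z":0,"turn":-0.5},{"claw":0.65,"x":0,"y":-0.001,"z":0,"turn":-0.5},{"claw":0.65,"x":0,"y":-0.001,"z":0,"turn":-0.5},{"claw":0.65,"x":0,"y":-0.001,"z":0,"turn":-0.5},{"claw":0.65,"x":0,"y":-0.001,"z":0,"turn":-0.5}]}}

```text
time: 12.7
tool_pos: [0.5823, 0.0829, 0.0733]
tcp_rot: [-3.023, -0.855, -0.0]
wrist_force: [3.5, -1.0, -0.7]
width: 0.346
```

>>> {"name": "jog_arm", "arguments": {"plan": [{"claw":0.65,"x":0,"y":-0.001,"z":0,"turn":-0.5},{"claw":0.65,"x":0,"y":-0.001,"z":0,"turn":-0.5},{"claw":0.65,"x":0,"y":-0.001,"z":0,"turn":-0.5},{"claw":0.65,"x":0,"y":-0.001,"z":0,"turn":-0.5},{"claw":0.65,"x":0,"y":-0.001,"z":0,"turn":-0.5}]}}

```text
time: 13.32
tool_pos: [0.5794, 0.0871, 0.0732]
tcp_rot: [-3.003, -0.921, 0.0]
wrist_force: [0.3, -0.2, 0.2]
width: 0.348
```

The push force has dropped to nearly zero, so I'll check the knob height.

```bash
python3 - <<'E'
from h import *
arc()
s=bot.read_camera("scene");w=bot.read_camera("wrist")
c=cv2.resize(s[150:290,190:390],(640,448),interpolation=2)
cv2.imwrite("pics/s2.png",c[:,:,::-1]);cv2.imwrite("pics/w2.png",w[:,:,::-1])
E
```

```text
t 13.32 p [0.5794 0.0871 0.0732] xdir 0.595 tilt -1.0 F [ 0.29 -0.19  0.24] w 0.348 q [0.11 0.24 1.94 0.   0.96 1.08]
r 0.1106 ang 1.088 Ftool [ 0.14  0.32 -0.24]
```

View pics/s2.png

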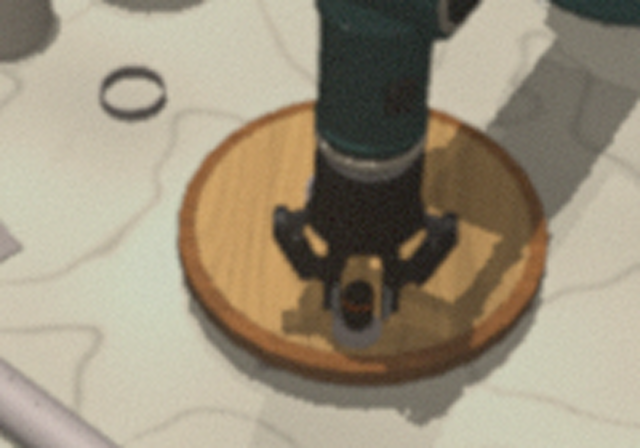

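View pics/w2.png

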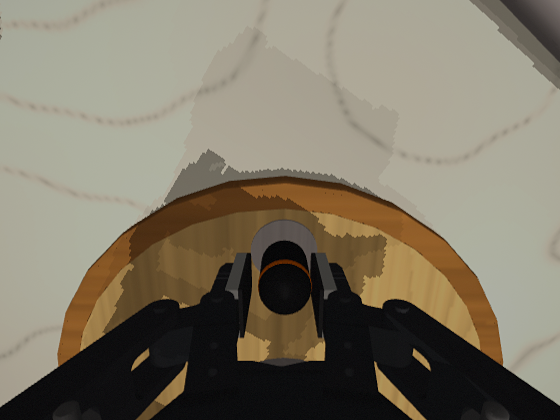

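Both views show the knob centred between the pads, at (284,288) in the wrist picture. I'll work out its lift from the orange band.

```bash
python3 - <<'E'
from h import *
p,R=arc()
def proj(q,P):
    M=q["world_to_cam"];c=M[:3,:3]@P+M[:3,3];return np.array([q["cx"]+q["fx"]*c[0]/-c[2],q["cy"]-q["fy"]*c[1]/-c[2]]).round(1)
ps,pw=bot.camera_params("scene"),bot.camera_params("wrist")
for z in(.104,.110,.116):
    P=np.array([p[0],p[1],z]);s=proj(ps,P);print(z,"scene crop",(s-[190,150])*3.2,"wrist",proj(pw,P))
print(cross(ray(ps,(190+357/3.2,150+285/3.2)),ray(pw,(284,290))))
E
```

```text
t 13.43 p [0.5795 0.0871 0.0733] xdir 0.595 tilt -1.0 F [-0.32 -0.51  0.12] w 0.351 q [0.11 0.24 1.94 0.   0.96 1.08]
r 0.1106 ang 1.088 Ftool [-0.55  0.24 -0.12]
0.104 scene crop [360.   283.84] wrist [280.5 307.5]
0.11 scene crop [360.32 278.72] wrist [280.5 316.5]
0.116 scene crop [360.64 273.28] wrist [280.5 326.4]
(array([0.60285393, 0.10059106, 0.13461333]), np.float64(0.0017117263477703622))
```

>>> {"name": "jog_arm", "arguments": {"plan": [{"claw":0.65,"x":0,"y":-0.001,"z":0,"turn":-0.5},{"claw":0.65,"x":0,"y":-0.001,"z":0,"turn":-0.5},{"claw":0.65,"x":0,"y":-0.001,"z":0,"turn":-0.5},{"claw":0.65,"x":0,"y":-0.001,"z":0,"turn":-0.5}]}}

```text
time: 13.92
tool_pos: [0.5775, 0.0902, 0.0733]
tcp_rot: [2.987, 0.973, 0.0]
wrist_force: [0.1, -1.6, 0.2]
width: 0.349
```

>>> {"name": "jog_arm", "arguments": {"plan": [{"claw":0.65,"x":0,"y":-0.001,"z":0,"turn":0},{"claw":0.65,"x":0,"y":-0.001,"z":0,"turn":0},{"claw":0.65,"x":0,"y":0,"z":0,"turn":0}]}}

```text
time: 14.3
tool_pos: [0.5764, 0.0921, 0.0734]
tcp_rot: [2.987, 0.973, 0.001]
wrist_force: [2.0, -0.4, -0.5]
width: 0.352
```

```bash
python3 - <<'E'
from h import *
arc()
E
```

```text
t 14.3 p [0.5764 0.0921 0.0734] xdir 0.629 tilt -1.0 F [ 1.98 -0.38 -0.47] w 0.352 q [0.12 0.24 1.95 0.   0.95 1.06]
r 0.1108 ang 1.141 Ftool [1.38 1.47 0.47]
```

>>> {"name": "jog_arm", "arguments": {"plan": [{"claw":0.65,"x":0,"y":-0.001,"z":0,"turn":0},{"claw":0.65,"x":0,"y":-0.001,"z":0,"turn":0},{"claw":0.65,"x":0,"y":0,"z":0,"turn":0}]}}

```text
time: 14.68
tool_pos: [0.5761, 0.0925, 0.0734]
tcp_rot: [2.985, 0.972, 0.003]
wrist_force: [4.3, -5.3, -2.5]
width: 0.35
```

```bash
python3 - <<'E'
from h import *
arc()
E
```

```text
t 14.68 p [0.5761 0.0925 0.0734] xdir 0.63 tilt -1.0 F [ 4.35 -5.27 -2.48] w 0.35 q [ 0.12  0.24  1.95 -0.    0.95  1.06]
r 0.1109 ang 1.145 Ftool [0.41 6.81 2.5 ]
```

The tool moved only 0.5 mm of the commanded 2 mm while the force rose to 6.8 N, so the board is locked. I'll back off, open the fingers and lift away.

>>> {"name": "jog_arm", "arguments": {"plan": [{"claw":0.65,"x":0,"y":0.002,"z":0,"turn":0},{"claw":0.65,"x":0,"y":0.0025,"z":0,"turn":0},{"claw":0.4,"x":0,"y":0,"z":0,"turn":0},{"claw":0.4,"x":0,"y":0,"z":0,"turn":0},{"claw":0.4,"x":0,"y":0,"z":-0.02,"turn":0},{"claw":0.4,"x":0,"y":0,"z":-0.05,"turn":0},{"claw":0.4,"x":0,"y":0,"z":-0.05,"turn":0},{"claw":0.4,"x":0,"y":0,"z":-0.05,"turn":0},{"claw":0.4,"x":0,"y":0,"z":0,"turn":0}]}}

```text
time: 15.8
tool_pos: [0.5813, 0.0905, 0.2514]
tcp_rot: [2.985, 0.972, 0.02]
wrist_force: [-0.1, -0.7, -0.4]
width: 0.601
```

```bash
python3 - <<'E'
from h import *
arc()
w=bot.read_camera("wrist");t=bot.read_camera("scene")
cv2.imwrite("pics/w3.png",w[:,:,::-1]);cv2.imwrite("pics/s3.png",t[:,:,::-1])
s=t[:,:,::-1];k,b=blob(s.max(2)<60,(302,246));print(k,b)
E
```

```text
t 15.8 p [0.5813 0.0905 0.2514] xdir 0.63 tilt -0.9999 F [-0.09 -0.72 -0.36] w 0.601 q [0.11 0.08 1.78 0.   1.27 1.05]
r 0.114 ang 1.104 Ftool [-0.5   0.52  0.36]
[303.15217391 249.13043478] [299 246   9   7  46]
```

View pics/s3.png

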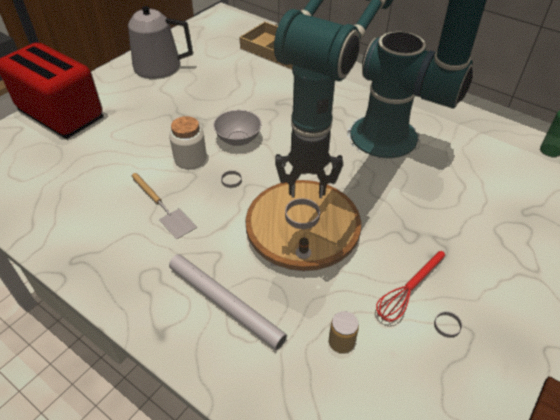

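View pics/w3.png

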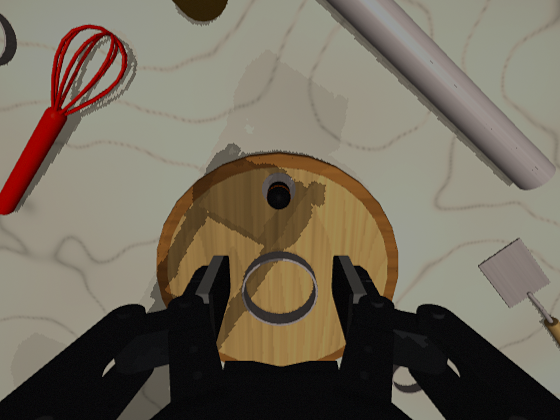

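The egg ring lies near the middle at (281,288), and the knob stands free at (303,245) in the scene view. One last numeric check of the knob height, then I hand in.

```bash
python3 - <<'E'
from h import *
pt,ps,pw=[bot.camera_params(n) for n in("top","scene","wrist")]
s=cv2.imread("pics/s3.png");w=cv2.imread("pics/w3.png")
print(s[232:262,303].max(1))
kw,b=blob(w.max(2)<45,(279,196));print(kw,b)
def proj(q,P):
    M=q["world_to_cam"];c=M[:3,:3]@P+M[:3,3];return np.array([q["cx"]+q["fx"]*c[0]/-c[2],q["cy"]-q["fy"]*c[1]/-c[2]]).round(1)
a=1.115-.512
for lift in(0,.012):
    for nm,z in(("top",.104),("foot",.056)):
        P=np.array([.4857+.11*np.cos(a),.0275+.11*np.sin(a),z+lift]);print(lift,nm,proj(ps,P),proj(pw,P))
s0=cv2.imread("pics/scene0.png");print("initial",s0[212:242,264].max(1))
P0=np.array([.4857+.11*np.cos(-.512),.0275+.11*np.sin(-.512),.104]);print(proj(ps,P0),proj(ps,P0-[0,0,.048]))
E
```

```text
[120 112 109 106 101  76  49  46  47  48  44  45  47  53  61  56  48  44
  46  44  50  67  90  92  95  93  95 109 129 139]
[278.20121951 195.50609756] [267 182  24  27 492]
0 top [304.2 238.4] [279.3 201.2]
0 foot [303.4 251.1] [279.4 189.6]
0.012 top [304.4 235.1] [279.3 204.6]
0.012 foot [303.6 248. ] [279.4 192.2]
initial [184 183 179 179 161  94  51  50  50  50  49  41  57  59  53  46  46  45
  46  50  63  83 107 131 138 143 173 178 177 174]
[264.  217.7] [264.4 230.5]
```

```bash
python3 -c "
from workcell import bot
print(bot.finish_job())"
```

```text
the job is handed in; nothing more can be done
None
```

The board is turned on by one stop, and my checks show the pin down and locked in the next hole at about 1.1 rad. The job was handed in at about 16 s; no verdict is reported.

**What I did:** I gripped the knob, pulled the plunger up about 16 mm and brought the board round to about 0.7 rad. There I let the pin ride on the ring and pushed the knob gently, about 1 mm at a time. The push force fell from about 3 N to nearly zero, then the board came up against a hard stop. The highest push I read there was about 7 N, well under the 25 N limit.

**Last checks:**
- **Lock:** at the stop the tool moved only 0.5 mm of a commanded 2 mm while the force rose.
- **Plunger:** in the scene view the knob's top and foot rows match the fully-down position to about 1 pixel; a 12 mm lift would shift them about 3 pixels.
- **Egg ring:** it still lies near the middle of the board. I judged this from the pictures and did not measure the distance to the centre again.
- **Other kitchen things:** they look unmoved in the scene view.
- **Arm:** it is lifted clear and touches nothing.

**What failed or disagreed:**
- My first move calls were refused for missing keys and moved nothing.
- A two-view estimate of the knob's top gave 135 mm, which is impossible. I set it aside for the pixel-row check and the felt stop.
- The measured turning radius came out about 2 mm larger than given, a small error in the board centre, which put a side force of up to 8 N on the grip.

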